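# Register, shim and press an avionics module in its fixture

### The job

Slide the black module by the metal connector shell on its top until it sits against both the far stop and the side stop of the aluminium fixture. Then take the spacer from its rack, stand it fully down in the gap between the module and the steel fence blocks where the gap is wide enough (only in front of the thinner block; do not force it in at the thicker one) and let go of it. Finally press the module down against its sprung pad until its lid is flush with the tops of the stops, still against both stops, and finish while holding it pressed down; leave everything else lying where it is.

Things in the scene. Friction and masses are not known exactly. Their poses are not given: they have to be found in the camera images.
- fixture: Aluminium fixture, fixed, yaw up to 0.25; base plate 160 (x) x 180 (y) x 12 mm, origin under its centre. Far stop: bar with inner face at x=+50, y -50..50. Side stop: bar with inner face at y=+60, x -20..40; both 16 thick, tops at z=33 mm. On the -x side two steel fence blocks (thin and thick, order varies) stand on the base at x=-55, y=+30 and -30. The -y side is open.
- nest (a point): Point of the fixture (axes as the fixture's) at fixture x=10, y=0, z=13 mm: where the module's origin is when it touches both stops and is pressed fully down. Before pressing, the module rides 5 mm higher.
- module: Black flat housing 80 (x) x 120 (y) x 20 mm, about 0.28 kg, origin under its centre, axes nearly the fixture's. Centred on its lid a metal connector shell 24 (x) x 50 (y) x 25 mm tall, to grip (tops: lid 20, shell 45 mm above the origin). Lies loose on the sprung pad, 3 to 6 mm short of the far stop and 6 to 20 mm short of the side stop.
- shell_top (a point): Centre of the top of the module's connector shell, 45 mm above the module's origin.
- pad (a joint): Travel of the sprung pad (60 x 100 mm, centred on the nest) under the module: 0 up (also with the module's weight), 0.005 m fully down. About 2 N downward on the module starts it, about 6 N (at most 8 N) brings it fully down; it springs up again when let go.
- thin_block: Steel fence block on the fixture, 20 (x) x 58 (y) x 21 mm, fixed; origin on the base surface (fixture z=12 mm) under its centre, axes as the fixture's. Between its +x face and a module held against the far stop the gap is 15 mm.
- gap (a point): Middle of the wide gap at base level: 17.5 mm in +x from thin_block's origin; axes as the fixture's. The spacer's origin belongs here.
- thick_block: Steel fence block, 27 (x) x 58 (y) x 21 mm, fixed, beside the thin one with their outer faces in line; its origin is 10 mm in from the outer (-x) face, on the base surface. It leaves a gap of only 8 mm.
- spacer: Aluminium plate standing upright, 12 (x) x 36 (y) x 55 mm (z, up), 0.07 kg, lower edges rounded by 4 mm; origin at the centre of its foot. Stands in the rack's slot with its foot 6 mm above the table; grip it by its upper part across the 36 mm width (along its y) and lift straight up.
- rack: Grey plastic rack, fixed, 60 (x) x 56 (y) x 22 mm, with a slot 15 (x) x 39 (y) mm, 16 mm deep; origin under its centre. Yaw up to 0.5 rad.
- cap: Small red plastic connector cap on the table, 42 mm across, 14 mm tall; not to be disturbed. Origin under its centre.
- tape_roll: Roll of tape lying flat, 64 mm across, 18 mm tall; not to be disturbed. Origin under its centre.
- gauge_block: Steel block 35 x 50 x 16 mm lying on the table; not to be disturbed. Origin under its centre.
- screwdriver: Screwdriver 150 mm long lying on the table; not to be disturbed.
- screw_dish: Steel dish 70 mm across, 22 mm tall; not to be disturbed. Origin under its centre.
- multimeter: Orange multimeter 170 x 85 x 34 mm lying at the back; not to be disturbed. Origin under its centre.
Mind the look-alikes: they are no part of the job. Of the things that look like the fixture, take the one that is farthest from the robot's base at the start.

How it is judged:
By the outcome, as a careful person would: the job done as asked, in the order asked, and still so for the second after the job is handed in, while the arm keeps its last pose, push and grip.
It also fails if it takes over 67 s, if anything falls off the work surface, if the arm or the gripper's body presses on something with over 40 N, if the wrist force passes 120 N, or if a joint passes its speed limit or range.

### The arm

A 7-joint arm with a two-finger parallel gripper is mounted at the origin on the work surface. World frame = base frame: x ahead of the robot, y to its left, z up, the work surface at z = 0. Lengths are in m, angles in rad, forces in N, time in s.
With the tool pointing down it reaches from about 0.4 to 0.85 m from the base axis. Payload 4.5 kg.
Tool frame: the origin (TCP) lies where the fingers leave the gripper's body, on its centre line; the fingertips stand 64 mm ahead of it and the grasp point (between the pads) lies 45 mm ahead of it; z points along the fingers, y is the line along which they close (so a half turn about z gives the same grasp; the last joint's range is limited). The gripper opens to 88 mm and grips with 3 to 60 N. Pads are 18 mm wide; open, the fingers measure 123 mm over their backs; the gripper's body (75 mm by 187 mm) begins 45 mm behind the grasp point.
Start: joints at [1.258, 0.689, -0.195, 1.565, 0.157, 0.902, -0.215], TCP at [0.212, -0.588, 0.303] pointing down, gripper open.
Joint ranges: [-3.01, 3.01], [-0.46, 2.08], [-1.47, 1.51], [0.13, 2.56], [-1, 4.14], [0.04, 2.09], [-2.66, 2.66]. Speed limits (rad/s): [2.57, 2.57, 3.14, 3.14, 3.14, 3.14, 3.14].

### API

Orientations are given as a unit quaternion [x, y, z, w].
In Python, from plant import r gives the robot as it stands.
- The arm moves only by the tool play_rows, never from a script. Its arguments are lists of equal length, an entry for each row: "translation": the shift along the tool's x, y, z in m, a list of three; "delta_rot": the turn, a rotation vector about the tool's x, y, z in degrees, a list of three; "grip": the opening, from -1 (shut) to 1 (fully open). In form: {"translation": [[x, y, z], ...], "delta_rot": [[rx, ry, rz], ...], "grip": [grip, ...]}. A call has 1 to 20 rows; each row shifts and turns the commanded pose from where the row before left it, along the tool's axes as they then stand; what a row does not reach is not made up. A row lasts 1/8 s, in which the tool goes at most 62.5 mm and 10.7 degrees, less where a joint would pass 70% of its speed; a pose out of reach is approached as far as the arm can. A call with a gripper value outside its range is refused whole. The fingers move at their own pace and stop on an object; "squeeze" is the grip in N (left out, the last holds). Time passes only in rows, so rows that do not move let the fingers close. It gives the time, the measured TCP pose, the force, the opening and the grip force at its end, in the units of the state.
- r.get_state(): the state, without advancing time (a new reading comes with each control period).
- r.snapshot(name): name is "scene" or "top" or "wrist"; returns the picture (480x640x3 uint8, blue, green, red); there is no depth.
- r.get_calibration(name): a dict with "intrinsics" (3x3 intrinsics, pixels), "eye" and "rotation" of the camera in the world. Camera axes: x right, y up, looking along -z (the intrinsics and any distortion apply to the point x, -y, -z); pixel columns grow to the right and rows downward; lengths in m; the calibration is good to about 2 mm. A picture is of the moment at which its call begins: read the wrist's pose just before it. get_calibration takes no time and is no camera call; for the wrist camera it gives the pose at the moment of the call.
- r.finish_job(): hands the job in; it is judged then, once.
Trained networks look in the newest picture that a camera, given by its name, has taken for a name from the list of things; names that differ only in an ending like _2 or _b are one class to them, and where a whole thing is asked for, a point or a joint stands for the part that bears it (a point fixed in the world has none). Each returns a list of dicts, best first, with "confidence" (0 to 1); they miss things now and then, are a little off and sometimes report something else, mostly with a low value. They report only what shows in the picture. A call takes as long as a camera call. They do not tell look-alikes from the thing itself.
- r.look_for(camera, target): "point" ([x, y, z] in m, in world coordinates, good to about 4 mm: the middle of the surface that is visible of it).
- r.silhouettes(camera, target): "pixels" (480x640 bool, what is visible of it).
The state is a dict: "clock": time; "q": joint angles; "qd": joint speeds; "joint_torque": joint torques, N m; "tool_pos": TCP position; "eef_rot": TCP orientation; "contact_force": force on the tool from outside, world axes, zero at the start; "moment": the same for the moment, N m; "opening": opening from 0.0 (shut) to 1.0 (fully open); "finger_force": force on a finger pad.
Only numpy, scipy, OpenCV 4.12 (cv2) and the standard library are available. Lean on these libraries where they do the work, as an engineer would, in place of code of your own. Each camera call takes 0.05 s, during which the arm holds its last target. There are 200 camera calls.

## Working session

There is one attempt and no reset: what is moved stays moved. The work goes in short steps, Python scripts to look and compute and a tool call to move; the robot and the scene stay as the last step left them, time stands still between calls to the robot, and variables do not carry over. Pictures are saved under pics/ and viewed, at most 10 in all, crops included, and the job is handed in when it is done.

Besides the shell and the picture viewer there is one more tool, called after "Request:" as name(argument=value, ...) on one line, values as JSON. play_rows: Moves the arm, as the interface text tells. Its arguments: {"type":"object","properties":{"translation":{"type":"array","items":{"type":"array","items":{"type":"number"}}},"delta_rot":{"type":"array","items":{"type":"array","items":{"type":"number"}}},"grip":{"type":"array","items":{"type":"number"}},"squeeze":{"type":"number"}},"required":["translation","delta_rot","grip"]}

```bash
mkdir -p pics; ls
cat > h.py <<'E'
import numpy as np, cv2
from plant import r
from scipy.spatial.transform import Rotation as R
def px(cam,P,cal=None):
    c=cal or r.get_calibration(cam); K=np.array(c['intrinsics']);Rm=np.array(c['rotation']);e=np.array(c['eye'])
    p=(np.atleast_2d(P)-e)@Rm; p=p*[1,-1,-1]; q=p@K.T; return q[:,:2]/q[:,2:]
def ray(cam,uv,cal=None):
    c=cal or r.get_calibration(cam); K=np.array(c['intrinsics']);Rm=np.array(c['rotation']);e=np.array(c['eye'])
    uv=np.atleast_2d(uv); d=np.c_[uv,np.ones(len(uv))]@np.linalg.inv(K).T*[1,-1,-1]; return e,d@Rm.T
def atz(cam,uv,z,cal=None):
    e,d=ray(cam,uv,cal); return e+d*((z-e[2])/d[:,2])[:,None]
E
python3 - <<'E'
from h import *
np.set_printoptions(precision=3,suppress=True)
s=r.get_state(); print(s['clock'],s['tool_pos'],s['eef_rot'],s['opening'])
for c in('scene','top'):
    im=r.snapshot(c); cv2.imwrite(f'pics/{c}0.png',im); k=r.get_calibration(c); print(c,k)
    for t in('fixture','module','shell_top','thin_block','thick_block','spacer','rack'):
        print(c,t,[(np.round(d['point'],3).tolist(),round(d['confidence'],2),px(c,d['point']).round()[0].tolist()) for d in r.look_for(c,t)])
E
```

```text
pics
0.0 [ 0.212 -0.587  0.302] [ 0.985  0.173 -0.    -0.001] 0.994658872521789
scene {'intrinsics': array([[447.128,   0.   , 308.929],
       [  0.   , 447.128, 240.568],
       [  0.   ,   0.   ,   1.   ]]), 'eye': array([ 0.989, -0.236,  0.793]), 'rotation': array([0.282, 0.163, 0.492, 0.807])}Traceback (most recent call last):
  File "<stdin>", line 7, in <module>
  File "h.py", line 6, in px
    p=(np.atleast_2d(P)-e)@Rm; p=p*[1,-1,-1]; q=p@K.T; return q[:,:2]/q[:,2:]
      ~~~~~~~~~~~~~~~~~~~~^~~
ValueError: matmul: Input operand 1 has a mismatch in its core dimension 0, with gufunc signature (n?,k),(k,m?)->(n?,m?) (size 4 is different from 3)
```

```bash
sed -i "s/Rm=np.array(c\['rotation'\])/Rm=R.from_quat(c['rotation']).as_matrix()/" h.py
python3 - <<'E'
from h import *
np.set_printoptions(precision=3,suppress=True)
for c in('scene','top'):
    im=r.snapshot(c); cv2.imwrite(f'pics/{c}0.png',im); k=r.get_calibration(c); print(c,k)
    for t in('fixture','module','shell_top','thin_block','thick_block','spacer','rack'):
        print(c,t,[(np.round(d['point'],3).tolist(),round(d['confidence'],2),px(c,d['point']).round()[0].tolist()) for d in r.look_for(c,t)])
print(r.get_state()['clock'])
E
```

```text
scene {'intrinsics': array([[447.128,   0.   , 308.929],
       [  0.   , 447.128, 240.568],
       [  0.   ,   0.   ,   1.   ]]), 'eye': array([ 0.989, -0.236,  0.793]), 'rotation': array([0.282, 0.163, 0.492, 0.807])}
scene fixture [([0.622, 0.057, 0.013], 0.97, [348.0, 299.0]), ([0.344, -0.298, 0.012], 0.61, [137.0, 264.0]), ([0.246, 0.261, 0.013], 0.56, [342.0, 156.0]), ([0.524, 0.084, 0.037], 0.3, [337.0, 252.0])]
scene module [([0.588, 0.025, 0.038], 0.91, [327.0, 286.0]), ([0.684, -0.143, 0.016], 0.62, [270.0, 369.0]), ([0.623, 0.057, 0.014], 0.47, [348.0, 299.0]), ([0.538, -0.283, 0.021], 0.34, [170.0, 334.0])]
scene shell_top [([0.588, 0.03, 0.04], 0.94, [329.0, 284.0])]
scene thin_block [([0.514, 0.077, 0.034], 0.76, [331.0, 251.0]), ([0.685, -0.144, 0.019], 0.49, [270.0, 369.0])]
scene thick_block [([0.522, 0.016, 0.034], 0.58, [307.0, 264.0])]
scene spacer [([0.526, -0.276, 0.053], 0.61, [167.0, 319.0]), ([0.605, 0.355, 0.015], 0.17, [459.0, 240.0])]
scene rack [([0.541, -0.28, 0.023], 0.83, [171.0, 334.0])]
top {'intrinsics': array([[485.315,   0.   , 322.835],
       [  0.   , 485.315, 236.737],
       [  0.   ,   0.   ,   1.   ]]), 'eye': array([0.389, 0.029, 1.039]), 'rotation': array([ 0.045, -0.056, -0.701,  0.709])}
top fixture [([0.568, 0.094, 0.014], 0.85, [285.0, 222.0]), ([0.232, 0.275, 0.009], 0.75, [194.0, 383.0]), ([0.576, 0.037, 0.036], 0.74, [312.0, 217.0]), ([0.333, -0.285, 0.014], 0.61, [465.0, 336.0])]
top module [([0.576, 0.037, 0.041], 0.93, [312.0, 216.0])]
top shell_top [([0.576, 0.037, 0.036], 0.91, [312.0, 217.0])]
top thin_block [([0.51, 0.085, 0.033], 0.83, [289.0, 248.0])]
top thick_block [([0.523, 0.022, 0.033], 0.85, [319.0, 242.0]), ([0.565, 0.092, 0.013], 0.28, [286.0, 223.0])]
top spacer []
top rack [([0.522, 0.02, 0.035], 0.74, [319.0, 242.0]), ([0.518, -0.269, 0.02], 0.57, [455.0, 247.0])]
0.9
```

View pics/top0.png

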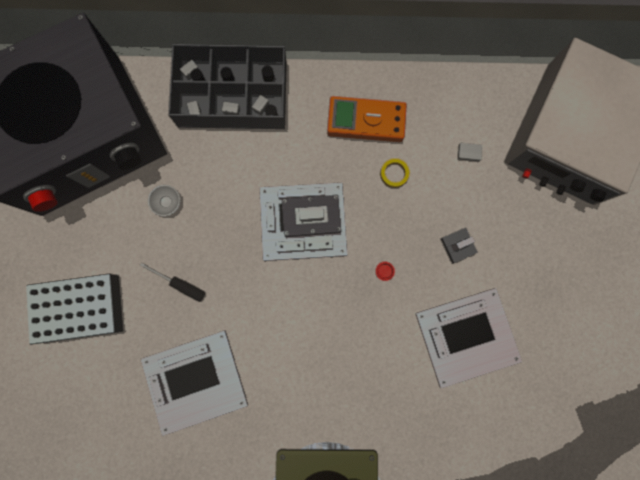

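View pics/scene0.png

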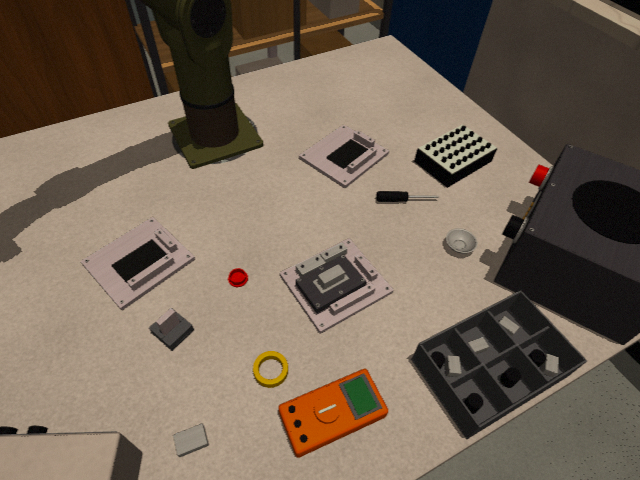

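Three things look like the fixture in the top view, at pixels (303,221), (194,381) and (466,337). The one at (303,221) is farthest from the base (about 0.59 m, against 0.36 and 0.44 m) and carries the module. The spacer rack is at (460,245). I'll use the wrist camera over the spacer first, then over the fixture.

Request:
play_rows(translation=[[0.042, -0.022, 0], [0.042, -0.022, 0], [0.042, -0.022, 0], [0.042, -0.022, 0], [0.042, -0.022, 0], [0.042, -0.022, 0], [0.042, -0.022, 0], [0.042, -0.022, 0], [0.042, -0.022, 0], [0, 0, 0], [0, 0, 0]], delta_rot=[[0, 0, 0], [0, 0, 0], [0, 0, 0], [0, 0, 0], [0, 0, 0], [0, 0, 0], [0, 0, 0], [0, 0, 0], [0, 0, 0], [0, 0, 0], [0, 0, 0]], grip=[1, 1, 1, 1, 1, 1, 1, 1, 1, 1, 1])

```text
clock: 2.28
tool_pos: [0.5002, -0.2737, 0.3027]
eef_rot: [0.985, 0.172, -0.0, 0.0]
contact_force: [-0.2, -0.2, 0.7]
opening: 1.003
finger_force: 0.0
```

```bash
cat > look.py <<'E'
import sys,pickle
from h import *
np.set_printoptions(precision=4,suppress=True)
n=sys.argv[1]; s=r.get_state(); k=r.get_calibration('wrist'); im=r.snapshot('wrist'); cv2.imwrite(f'pics/{n}.png',im)
sil={}
for t in sys.argv[2:]:
    print(t,[(np.round(d['point'],4).tolist(),round(d['confidence'],2),px('wrist',d['point'],k).round()[0].tolist()) for d in r.look_for('wrist',t)])
    sil[t]=r.silhouettes('wrist',t)
pickle.dump((s,k,im,sil),open(n+'.pkl','wb'))
print(s['clock'],s['tool_pos'],s['eef_rot'],s['contact_force'],s['opening']); print(k)
E
python3 look.py w1 spacer rack
```

```text
spacer [([0.6557, -0.1533, 0.0162], 0.71, [251.0, 9.0]), ([0.5229, -0.2774, 0.0611], 0.55, [329.0, 199.0])]
rack [([0.5335, -0.2711, 0.0258], 0.56, [326.0, 181.0])]
2.275 [ 0.5002 -0.2737  0.3027] [ 0.985   0.1724 -0.0004  0.0003] [-0.2244 -0.1553  0.6847] 1.0032440003941758
{'intrinsics': array([[346.5933,   0.    , 316.833 ],
       [  0.    , 346.5933, 243.969 ],
       [  0.    ,   0.    ,   1.    ]]), 'eye': array([ 0.5742, -0.247 ,  0.3853]), 'rotation': array([-0.1259,  0.0885, -0.5677,  0.8088])}
```

View pics/w1.png

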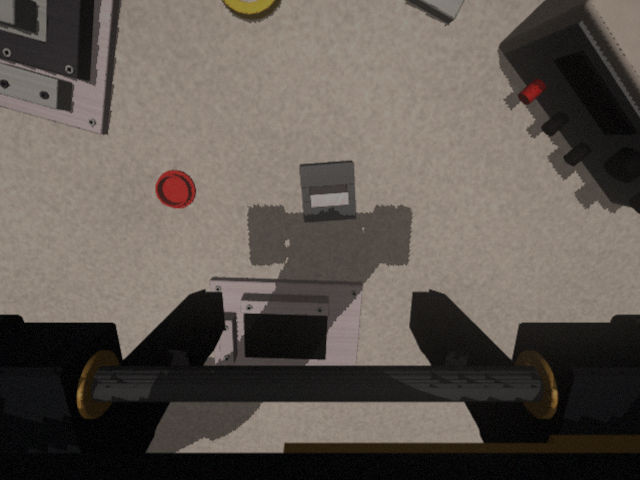

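The rack is at (328,190) with the spacer's bright top at (329,199), standing alone. The cap is at (175,189). Next I look over the fixture.

Request:
play_rows(translation=[[0.02, -0.045, 0], [0.02, -0.045, 0], [0.02, -0.045, 0], [0.02, -0.045, 0], [0.02, -0.045, 0], [0.02, -0.045, 0], [0, 0, 0], [0, 0, 0]], delta_rot=[[0, 0, 0], [0, 0, 0], [0, 0, 0], [0, 0, 0], [0, 0, 0], [0, 0, 0], [0, 0, 0], [0, 0, 0]], grip=[1, 1, 1, 1, 1, 1, 1, 1])

```text
clock: 3.52
tool_pos: [0.5216, 0.0205, 0.3027]
eef_rot: [0.985, 0.172, -0.0, 0.001]
contact_force: [-0.1, 0.5, 0.4]
opening: 1.003
finger_force: 0.0
```

```bash
python3 look.py w2 fixture module shell_top thin_block thick_block
```

```text
fixture [([0.6086, 0.0962, 0.0156], 0.81, [275.0, 103.0]), ([0.3084, 0.2608, 0.0151], 0.74, [66.0, 308.0]), ([0.3117, -0.2279, 0.0161], 0.66, [439.0, 418.0])]
module [([0.5844, 0.0439, 0.0344], 0.81, [316.0, 146.0]), ([0.4301, 0.295, 0.022], 0.63, [44.0, 204.0]), ([0.5236, -0.2718, 0.0505], 0.53, [573.0, 305.0])]
shell_top [([0.5847, 0.0395, 0.0375], 0.63, [320.0, 147.0])]
thin_block [([0.5183, 0.0789, 0.0326], 0.95, [262.0, 197.0])]
thick_block [([0.5245, 0.0215, 0.0315], 0.97, [317.0, 210.0])]
3.525 [0.5216 0.0205 0.3027] [ 0.9851  0.172  -0.0002  0.0005] [-0.1375  0.4824  0.4391] 1.0031023975309254
{'intrinsics': array([[346.5933,   0.    , 316.833 ],
       [  0.    , 346.5933, 243.969 ],
       [  0.    ,   0.    ,   1.    ]]), 'eye': array([0.5956, 0.0471, 0.3854]), 'rotation': array([-0.1258,  0.0882, -0.5681,  0.8085])}
```

View pics/w2.png

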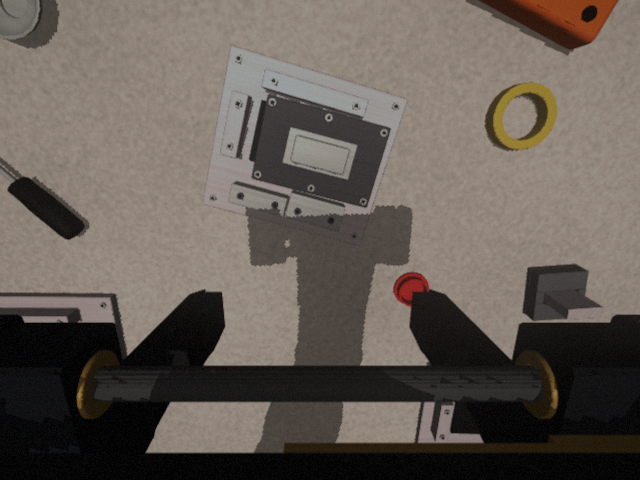

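The meant fixture carries the module: base corners near (232,46), (406,100), (355,238), (205,207). The far stop is at the top, the side stop on the left, the thin block near (262,197) and the thick block near (317,207). I'll fit the poses and confirm them in a crop.

```bash
cat > fit.py <<'E'
from h import *
import pickle
from scipy.optimize import least_squares
np.set_printoptions(precision=4,suppress=True)
def tf(p,L,z=None):
    c,s=np.cos(p[2]),np.sin(p[2]); L=np.asarray(L,float); o=L.copy(); o[:,0]=p[0]+c*L[:,0]-s*L[:,1]; o[:,1]=p[1]+s*L[:,0]+c*L[:,1]; return o
def box(x0,x1,y0,y1,z): return [[x1,y1,z],[x1,y0,z],[x0,y0,z],[x0,y1,z]]
def fit(uv,L,k,p0): 
    f=least_squares(lambda p:(px('',tf(p,L),k)-uv).ravel(),p0); return f.x,np.abs(f.fun).max()
def draw(im,P,k,o,s,col): cv2.polylines(im,[((px('',P,k)-o+.5)*s).round().astype(int)],True,col,1)
E
python3 - <<'E'
from fit import *
s,k,im,sil=pickle.load(open('w2.pkl','rb'))
B=box(-.08,.08,-.09,.09,.012)
p,e=fit(np.array([[232,46],[406,100],[355,240],[205,206]]),B,k,[.56,.04,0.05]); print(p,e)
# shell top quad from silhouette; corners
for t in('module','shell_top','thin_block','thick_block'):
    for d in sil[t][:1]:
        m=d['pixels'].astype(np.uint8); c=max(cv2.findContours(m,0,1)[0],key=cv2.contourArea); rc=cv2.boxPoints(cv2.minAreaRect(c)); print(t,m.sum(),d['confidence'],rc.round(1).tolist())
o=np.array([190,40]); s=3; c=cv2.resize(im[40:240,190:420],None,fx=s,fy=s,interpolation=cv2.INTER_CUBIC)
for L in(B,box(.05,.066,-.05,.05,.033),box(-.02,.04,.06,.076,.033)): draw(c,tf(p,L),k,o,s,(0,0,255))
for sg in(1,-1): draw(c,tf(p,box(-.065,-.045,sg*.03-.029,sg*.03+.029,.033)),k,o,s,(0,255,0) )
cv2.imwrite('pics/c2.png',c)
E
```

```text
[0.5707 0.0566 0.0793] 5.794012616664077
module 10531 0.83 [[245.0, 176.6999969482422], [267.29998779296875, 93.0], [390.5, 125.80000305175781], [368.1000061035156, 209.5]]
shell_top 10403 0.86 [[245.5, 176.6999969482422], [267.79998779296875, 93.19999694824219], [389.70001220703125, 125.69999694824219], [367.3999938964844, 209.1999969482422]]
thin_block 1326 0.77 [[225.39999389648438, 201.1999969482422], [232.0, 178.10000610351562], [288.8999938964844, 194.39999389648438], [282.29998779296875, 217.5]]
thick_block 1587 0.61 [[283.70001220703125, 216.10000610351562], [291.6000061035156, 187.6999969482422], [345.70001220703125, 202.8000030517578], [337.79998779296875, 231.1999969482422]]
```

View pics/c2.png

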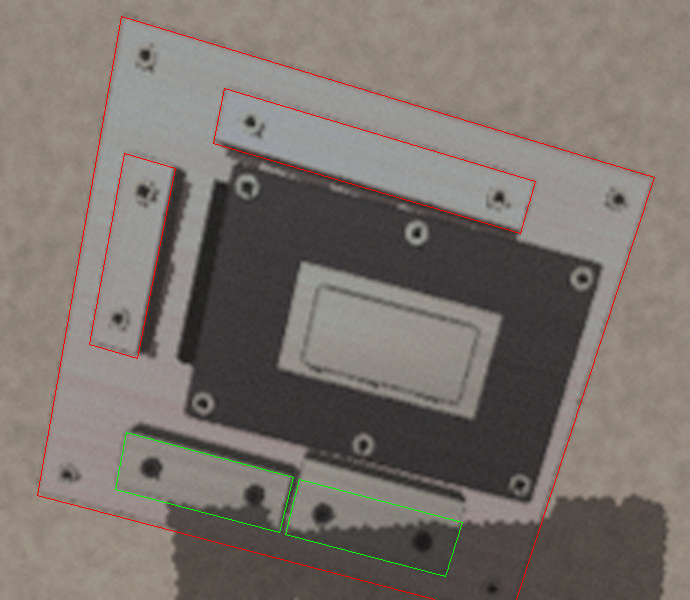

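The overlay matches the base and both stops. The thin block is at left, +y (crop (205,470)), and the thick block at right (crop (375,520)). The module's shell top is at crop (390,340). Next I measure the module and spacer.

Run:
```python
from fit import *
s,k,im,sil=pickle.load(open('w2.pkl','rb'))
o=np.array([190,40])
g=lambda a:np.array(a)/3-.5+o
pf=np.array([.5707,.0566,.0793])
def fz(uv,x,y,p0,k):
    f=least_squares(lambda q:(px('',tf(q[:3],box(-x,x,-y,y,q[3])),k)-uv).ravel(),p0); return f.x,np.abs(f.fun).max()
print('lid',fz(g([[235,160],[602,262],[530,502],[186,413]]),.04,.06,[.57,.04,.08,.038],k))
a=g([[302,262],[502,316],[475,419],[278,367]])
print('shell',fz(a,.012,.025,[.57,.04,.08,.06],k))
for z in(.061,.063): print(fit(a,box(-.012,.012,-.025,.025,z),k,[.57,.04,.08]))
print('nest',tf(pf,[[.01,0,.013]]),'gap',tf(pf,[[-.0375,.03,.012]]))
# spacer in w1/w2: top quad
for n in('w1','w2'):
    s,k,im,_=pickle.load(open(n+'.pkl','rb'))
    print(n,px('',[[.5229,-.2774,.061]],k))
s,k,im,sil=pickle.load(open('w1.pkl','rb'))
c=cv2.resize(im[150:230,290:370],None,fx=6,fy=6,interpolation=cv2.INTER_CUBIC)
s2,k2,im2,_=pickle.load(open('w2.pkl','rb'))
c2=cv2.resize(im2[255:330,515:610],None,fx=5,fy=5,interpolation=cv2.INTER_CUBIC)
H=np.zeros((480,800,3),np.uint8); H[:480,:300]=0
c=c[:, :]; out=np.zeros((480,960,3),np.uint8); out[:,:480]=c; out[:375,480:955]=c2
cv2.imwrite('pics/sp.png',cv2.resize(out,(800,400)))
```

```text
lid (array([0.5798, 0.0387, 0.094 , 0.0347]), np.float64(0.27344987232490325))
shell (array([0.5834, 0.0406, 0.0945, 0.1265]), np.float64(0.8671040176262466))
(array([0.5805, 0.0391, 0.0928]), np.float64(7.303956364432565))
(array([0.5806, 0.0392, 0.0929]), np.float64(7.1221455274751975))
nest [[0.5807 0.0574 0.013 ]] gap [[0.5309 0.0835 0.012 ]]
w1 [[328.7729 198.5957]]
w2 [[584.4586 312.2083]]
```

View pics/sp.png

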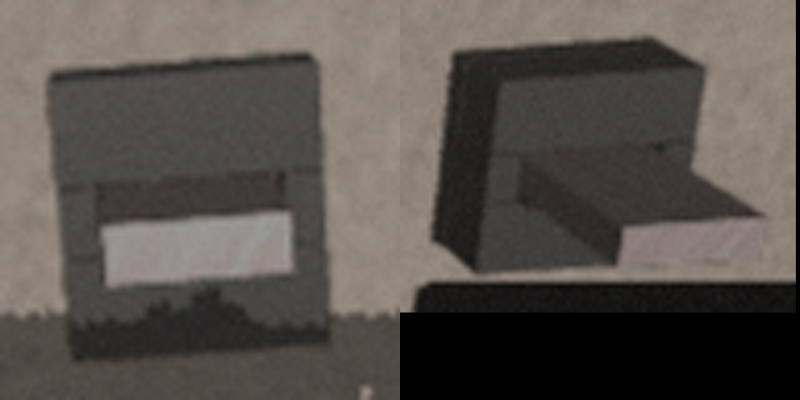

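The left panel (w1) shows the spacer's bright top at about (198,250), inside the slot. The right panel (w2) shows its top at about (690,240). Both belong to the same upright plate.

```bash
python3 - <<'E'
from fit import *
def fz(uv,x,y,p0,k):
    f=least_squares(lambda q:(px('',tf(q[:3],box(-x,x,-y,y,q[3])),k)-uv).ravel(),p0); return f.x,np.abs(f.fun).max()
s,k2,im,_=pickle.load(open('w2.pkl','rb')); s,k1,im,_=pickle.load(open('w1.pkl','rb'))
g=lambda a:np.array(a)/3-.5+[190,40]
a=g([[318,285],[481,326],[462,402],[302,362]])
print('shell',fz(a,.012,.025,[.57,.04,.08,.06],k2),fit(a,box(-.012,.012,-.025,.025,.063),k2,[.57,.04,.08]))
A=np.array([[103,228],[291,211],[292,272],[106,286]])/5-.5+[290,150]
Bq=(np.array([[622,228],[767,217],[757,257],[617,264]])-[400,0])/4.1667-.5+[515,255]
print('sp1',fz(A,.006,.018,[.52,-.27,.3,.06],k1),fit(A,box(-.006,.006,-.018,.018,.061),k1,[.52,-.27,.3]))
f=least_squares(lambda q:np.r_[(px('',tf(q[:3],box(-.006,.006,-.018,.018,q[3])),k1)-A).ravel(),(px('',tf(q[:3],box(-.006,.006,-.018,.018,q[3])),k2)-Bq).ravel()],[.52,-.27,.3,.06]); print('sp12',f.x,f.fun.round(1))
# slot rim in w1 at z .022 and rack top
E
python3 - <<'E'
import sys; sys.path.insert(0,'.')
from h import *
q=r.get_state()['eef_rot']; print(R.from_quat(q).as_euler('ZYX'))
E
```

```text
shell (array([0.5797, 0.0383, 0.109 , 0.06  ]), np.float64(0.639279813158339)) (array([0.5798, 0.0384, 0.109 ]), np.float64(0.7155231895206384))
sp1 (array([ 0.5212, -0.2786,  0.4265,  0.054 ]), np.float64(0.41238433256808094)) (array([ 0.5223, -0.2779,  0.4264]), np.float64(0.5793538109814449))
sp12 [ 0.5223 -0.2781  0.4218  0.0603] [-0.4 -0.7  0.2 -0.1  0.6  0.3 -0.   0.3 -0.2 -0.6 -0.  -0.3  0.4  0.3
 -0.6  0.9]
[ 3.46491872e-01 -5.07891610e-05  3.14153464e+00]
```

Request:
play_rows(translation=[[0, 0, 0], [0, 0, 0], [0.015, -0.003, 0.03], [0.015, -0.003, 0.03], [0.015, -0.003, 0.03], [0.015, -0.003, 0.03], [0, 0, 0.03], [0, 0, 0.025], [0, 0, 0.02], [0, 0, 0], [0, 0, 0]], delta_rot=[[0, 0, 7.2], [0, 0, 7.2], [0, 0, 0], [0, 0, 0], [0, 0, 0], [0, 0, 0], [0, 0, 0], [0, 0, 0], [0, 0, 0], [0, 0, 0], [0, 0, 0]], grip=[1, 1, 1, 1, 1, 1, 1, 1, 1, 1, 1], squeeze=15)

```text
clock: 5.45
tool_pos: [0.5808, 0.0393, 0.1084]
eef_rot: [0.999, 0.048, 0.001, -0.0]
contact_force: [-0.2, 0.0, 1.3]
opening: 1.002
finger_force: 0.0
```

Request:
play_rows(translation=[[0, 0, 0], [0, 0, 0], [0, 0, 0], [0, 0, 0], [0, 0, 0], [0, 0, 0]], delta_rot=[[0, 0, 0], [0, 0, 0], [0, 0, 0], [0, 0, 0], [0, 0, 0], [0, 0, 0]], grip=[-1, -1, -1, -1, -1, -1])

```text
clock: 6.2
tool_pos: [0.5804, 0.0391, 0.1078]
eef_rot: [0.999, 0.048, 0.0, 0.0]
contact_force: [-0.3, -0.6, 1.8]
opening: 0.568
finger_force: 15.0
```

```bash
python3 look.py w3 module; python3 -c "
from h import *
s=r.get_state();print(s['contact_force'],s['opening'],s['finger_force'],s['moment'],R.from_quat(s['eef_rot']).as_euler('ZYX'))"
```

```text
module [([0.5997, 0.0416, 0.0362], 0.78, [315.0, 264.0])]
6.2 [0.5804 0.0391 0.1078] [0.9989 0.0477 0.0001 0.0001] [-0.3302 -0.6445  1.7732] 0.5680796041391614
{'intrinsics': array([[346.5933,   0.    , 316.833 ],
       [  0.    , 346.5933, 243.969 ],
       [  0.    ,   0.    ,   1.    ]]), 'eye': array([0.6587, 0.0465, 0.1906]), 'rotation': array([-0.1133,  0.1033, -0.6645,  0.7314])}
[ 0.21585655 -1.25211241  1.67005717] 0.5629345230520698 14.999475589720532 [-0.10496418  0.06801732  0.00103216] [ 9.53110735e-02 -1.94470566e-04  3.14132186e+00]
```

View pics/w3.png

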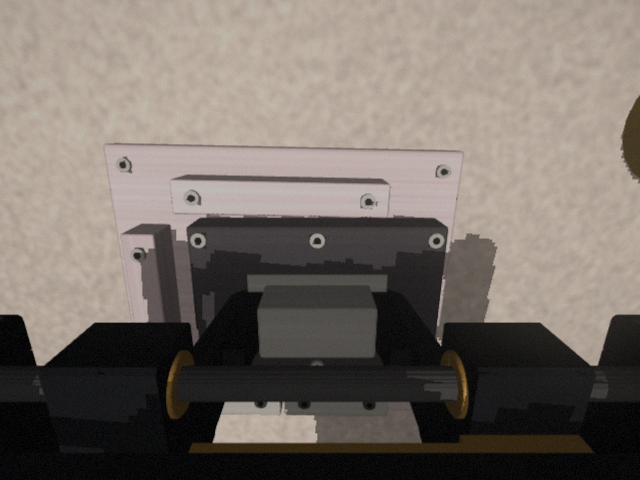

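The shell is gripped (opening 49.7 mm). Now slide toward the side stop in steps.

Request:
play_rows(translation=[[0, 0, 0], [0, -0.005, 0], [0, -0.005, 0], [0, -0.004, 0], [0, -0.002, 0], [0, 0, 0], [0, 0, 0]], delta_rot=[[0, 0, 0.9], [0, 0, 0], [0, 0, 0], [0, 0, 0], [0, 0, 0], [0, 0, 0], [0, 0, 0]], grip=[-1, -1, -1, -1, -1, -1, -1])

```text
clock: 7.22
tool_pos: [0.579, 0.0557, 0.1077]
eef_rot: [0.999, 0.04, 0.0, -0.0]
contact_force: [0.2, -0.8, 2.6]
opening: 0.566
finger_force: 15.0
```

Request:
play_rows(translation=[[0, -0.001, 0], [0, 0, 0]], delta_rot=[[0, 0, 0], [0, 0, 0]], grip=[-1, -1])

```text
clock: 7.48
tool_pos: [0.579, 0.0559, 0.1077]
eef_rot: [0.999, 0.04, 0.0, 0.0]
contact_force: [0.3, -2.5, 2.2]
opening: 0.565
finger_force: 15.0
```

Request:
play_rows(translation=[[0, -0.001, 0], [0, 0, 0]], delta_rot=[[0, 0, 0], [0, 0, 0]], grip=[-1, -1])

```text
clock: 7.72
tool_pos: [0.5789, 0.0569, 0.1077]
eef_rot: [0.999, 0.04, 0.0, 0.0]
contact_force: [0.7, -2.7, 2.2]
opening: 0.567
finger_force: 15.0
```

Request:
play_rows(translation=[[0, -0.001, 0], [0, 0, 0]], delta_rot=[[0, 0, 0], [0, 0, 0]], grip=[-1, -1])

```text
clock: 7.98
tool_pos: [0.5789, 0.057, 0.1078]
eef_rot: [0.999, 0.039, -0.0, 0.001]
contact_force: [0.5, -4.1, 3.1]
opening: 0.565
finger_force: 15.0
```

Request:
play_rows(translation=[[0, -0.001, 0], [0, 0, 0]], delta_rot=[[0, 0, 0], [0, 0, 0]], grip=[-1, -1])

```text
clock: 8.22
tool_pos: [0.5788, 0.0572, 0.1078]
eef_rot: [0.999, 0.039, -0.0, 0.001]
contact_force: [0.7, -6.7, 3.3]
opening: 0.565
finger_force: 15.0
```

Request:
play_rows(translation=[[0, -0.001, 0], [0, 0, 0]], delta_rot=[[0, 0, 0], [0, 0, 0]], grip=[-1, -1])

```text
clock: 8.48
tool_pos: [0.5787, 0.0573, 0.1079]
eef_rot: [0.999, 0.038, -0.0, 0.002]
contact_force: [0.5, -7.5, 4.7]
opening: 0.563
finger_force: 15.0
```

Side stop reached at y about 0.057. Now the far stop.

Request:
play_rows(translation=[[0, 0.002, 0], [0.001, 0, 0], [0.001, 0, 0], [0, 0, 0]], delta_rot=[[0, 0, 0], [0, 0, 0], [0, 0, 0], [0, 0, 0]], grip=[-1, -1, -1, -1], squeeze=30)

```text
clock: 8.98
tool_pos: [0.5792, 0.0571, 0.1075]
eef_rot: [0.999, 0.039, -0.002, 0.001]
contact_force: [-2.7, -4.7, 4.6]
opening: 0.564
finger_force: 30.0
```

Request:
play_rows(translation=[[0.001, 0, 0], [0, 0, 0]], delta_rot=[[0, 0, 0], [0, 0, 0]], grip=[-1, -1])

```text
clock: 9.22
tool_pos: [0.5796, 0.0571, 0.1074]
eef_rot: [0.999, 0.04, -0.003, 0.001]
contact_force: [-4.3, -6.0, 5.1]
opening: 0.563
finger_force: 30.0
```

Request:
play_rows(translation=[[0.001, 0, 0], [0, 0, 0]], delta_rot=[[0, 0, 0], [0, 0, 0]], grip=[-1, -1])

```text
clock: 9.48
tool_pos: [0.5801, 0.0571, 0.1072]
eef_rot: [0.999, 0.04, -0.003, 0.001]
contact_force: [-3.6, -5.4, 4.1]
opening: 0.562
finger_force: 30.0
```

Request:
play_rows(translation=[[0.001, 0, 0], [0, 0, 0]], delta_rot=[[0, 0, 0], [0, 0, 0]], grip=[-1, -1])

```text
clock: 9.72
tool_pos: [0.5807, 0.0572, 0.107]
eef_rot: [0.999, 0.04, -0.004, 0.001]
contact_force: [-4.9, -6.2, 3.8]
opening: 0.566
finger_force: 30.0
```

Request:
play_rows(translation=[[0, 0.001, -0.001], [0.001, 0, 0], [0, 0, 0]], delta_rot=[[0, 0, 0], [0, 0, 0], [0, 0, 0]], grip=[-1, -1, -1])

```text
clock: 10.1
tool_pos: [0.5822, 0.0572, 0.1079]
eef_rot: [0.999, 0.04, -0.003, 0.001]
contact_force: [-5.1, -3.7, 2.5]
opening: 0.567
finger_force: 30.0
```

Request:
play_rows(translation=[[0.001, 0, 0], [0, 0, 0]], delta_rot=[[0, 0, 0], [0, 0, 0]], grip=[-1, -1])

```text
clock: 10.35
tool_pos: [0.5829, 0.0572, 0.1079]
eef_rot: [0.999, 0.04, -0.004, 0.001]
contact_force: [-4.7, -4.8, 2.8]
opening: 0.562
finger_force: 30.0
```

Request:
play_rows(translation=[[0.001, 0, 0], [0, 0, 0]], delta_rot=[[0, 0, 0], [0, 0, 0]], grip=[-1, -1])

```text
clock: 10.6
tool_pos: [0.5831, 0.0573, 0.1079]
eef_rot: [0.999, 0.04, -0.004, 0.001]
contact_force: [-6.8, -4.0, 4.3]
opening: 0.563
finger_force: 30.0
```

Request:
play_rows(translation=[[0.001, 0, 0], [0, 0, 0]], delta_rot=[[0, 0, 0], [0, 0, 0]], grip=[-1, -1])

```text
clock: 10.85
tool_pos: [0.5833, 0.0573, 0.1078]
eef_rot: [0.999, 0.04, -0.005, 0.001]
contact_force: [-8.9, -3.4, 5.9]
opening: 0.56
finger_force: 30.0
```

```bash
python3 look.py w4 module
```

```text
module [([0.5992, 0.0606, 0.0358], 0.93, [312.0, 269.0])]
10.85 [0.5833 0.0573 0.1078] [ 0.9992  0.0397 -0.0054  0.0007] [-8.8806 -3.3719  5.9388] 0.5603835720378986
{'intrinsics': array([[346.5933,   0.    , 316.833 ],
       [  0.    , 346.5933, 243.969 ],
       [  0.    ,   0.    ,   1.    ]]), 'eye': array([0.6626, 0.0636, 0.1896]), 'rotation': array([-0.1167,  0.1077, -0.6697,  0.7254])}
```

View pics/w4.png

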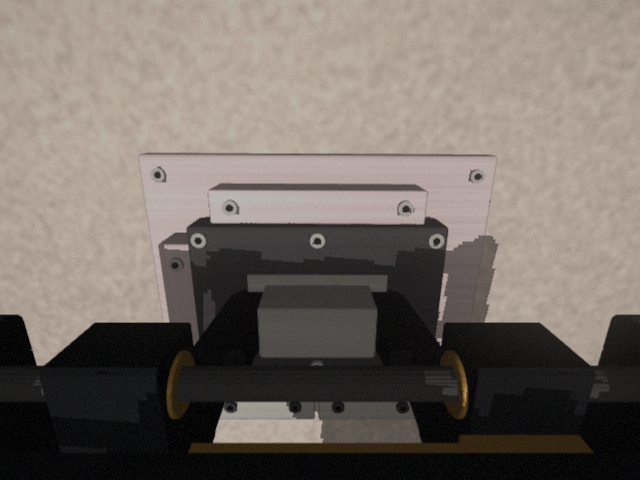

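The lid's front edge is hidden under the far stop (edge at row 222) and the module sits against the side stop at (195,300). Forces on both axes confirm contact. Release and go up.

Request:
play_rows(translation=[[0, 0, 0], [0, 0, 0], [0, 0, 0], [0, 0, 0], [0, 0, -0.03], [0, 0, -0.05], [0, 0, -0.05], [0, 0, -0.05], [0, 0, 0], [0, 0, 0]], delta_rot=[[0, 0, 0], [0, 0, 0], [0, 0, 0], [0, 0, 0], [0, 0, 0], [0, 0, 0], [0, 0, 0], [0, 0, 0], [0, 0, 0], [0, 0, 0]], grip=[1, 1, 1, 1, 1, 1, 1, 1, 1, 1])

```text
clock: 12.25
tool_pos: [0.5873, 0.0579, 0.2882]
eef_rot: [0.999, 0.04, -0.0, 0.0]
contact_force: [0.4, 1.3, -1.2]
opening: 0.998
finger_force: 0.0
```

```bash
python3 look.py w5 module thin_block
python3 - <<'E'
from fit import *
for n in ('w4','w5'):
    s,k,im,_=pickle.load(open(n+'.pkl','rb')); M=R.from_quat(s['eef_rot']).as_matrix(); print(n,M[:,2],s['tool_pos']+.045*M[:,2],s['contact_force'])
    p=[.5707,.0566,.0793]
o=np.array([190,60]); s=3.4; c=cv2.resize(im[100:275,210:440],None,fx=s,fy=s,interpolation=cv2.INTER_CUBIC); o=np.array([210,100])
for L in(box(-.08,.08,-.09,.09,.012),box(.05,.066,-.05,.05,.033),box(-.02,.04,.06,.076,.033),box(-.065,-.045,.001,.059,.033)): draw(c,tf(p,L),k,o,s,(0,0,255))
draw(c,tf(p,box(-.03,.05,-.06,.06,.038)),k,o,s,(0,255,0))
cv2.imwrite('pics/c5.png',c)
E
```

```text
module [([0.5915, 0.0558, 0.035], 0.8, [319.0, 213.0]), ([0.5237, -0.2632, 0.037], 0.54, [613.0, 299.0])]
thin_block [([0.5207, 0.0796, 0.0309], 0.75, [292.0, 275.0])]
12.25 [0.5873 0.0579 0.2882] [ 0.9992  0.04   -0.0005  0.0001] [ 0.4431  1.2562 -1.1573] 0.9983755158158001
{'intrinsics': array([[346.5933,   0.    , 316.833 ],
       [  0.    , 346.5933, 243.969 ],
       [  0.    ,   0.    ,   1.    ]]), 'eye': array([0.6658, 0.0641, 0.3708]), 'rotation': array([-0.1128,  0.1047, -0.6701,  0.7262])}
w4 [-0.0108 -0.0018 -0.9999] [0.5828 0.0572 0.0628] [-8.8806 -3.3719  5.9388]
w5 [-0.001  -0.0002 -1.    ] [0.5873 0.0579 0.2432] [ 0.4431  1.2562 -1.1573]
```

View pics/c5.png

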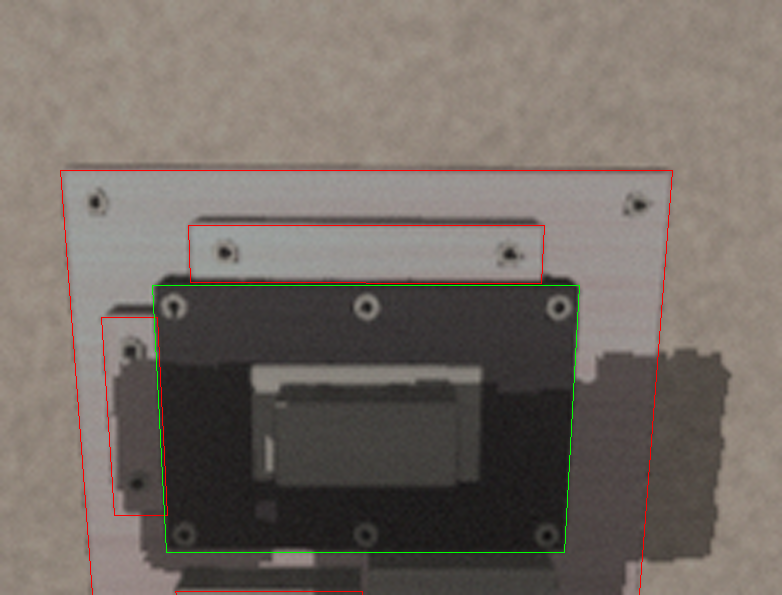

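The overlay confirms it: lid (green prediction) matches, touching both the far and the side stop. Now the spacer at (0.522,-0.278), yaw 0.42.

Request:
play_rows(translation=[[0, 0, 0], [0, 0, 0], [-0.028, 0.04, 0], [-0.028, 0.04, 0], [-0.028, 0.04, 0], [-0.028, 0.04, 0], [-0.028, 0.04, 0], [-0.028, 0.04, 0], [-0.028, 0.04, 0], [0, 0, 0.05], [0, 0, 0.05], [0, 0, 0.03], [0, 0, 0], [0, 0, 0]], delta_rot=[[0, 0, -9.8], [0, 0, -9.8], [0, 0, 0], [0, 0, 0], [0, 0, 0], [0, 0, 0], [0, 0, 0], [0, 0, 0], [0, 0, 0], [0, 0, 0], [0, 0, 0], [0, 0, 0], [0, 0, 0], [0, 0, 0]], grip=[1, 1, 1, 1, 1, 1, 1, 1, 1, 1, 1, 1, 1, 1])

```text
clock: 14.25
tool_pos: [0.5243, -0.278, 0.1595]
eef_rot: [0.978, 0.209, 0.001, 0.0]
contact_force: [-0.1, 0.7, 0.1]
opening: 1.004
finger_force: 0.0
```

```bash
python3 look.py w6 spacer
python3 - <<'E'
from fit import *
s,k,im,sil=pickle.load(open('w6.pkl','rb')); M=R.from_quat(s['eef_rot']).as_matrix()
p=[.5223,-.2781,.4218]; print('yaw',np.arctan2(M[1,0],M[0,0]),'err tool',(np.array([.5223,-.2781,.104])-s['tool_pos'])@M)
u=px('',[[p[0],p[1],.061]],k)[0]; print(u)
o=np.clip((u-[110,80]).astype(int),0,None); f=3.4; c=cv2.resize(im[o[1]:o[1]+170,o[0]:o[0]+220],None,fx=f,fy=f,interpolation=cv2.INTER_CUBIC)
draw(c,tf(p,box(-.006,.006,-.018,.018,.061)),k,o,f,(0,0,255)); print(o)
cv2.imwrite('pics/c6.png',c)
E
```

```text
spacer [([0.5218, -0.2752, 0.0589], 0.68, [310.0, 280.0])]
14.25 [ 0.5243 -0.278   0.1595] [0.9778 0.2093 0.0006 0.0004] [-0.1458  0.6697  0.091 ] 1.0036390883563415
{'intrinsics': array([[346.5933,   0.    , 316.833 ],
       [  0.    , 346.5933, 243.969 ],
       [  0.    ,   0.    ,   1.    ]]), 'eye': array([ 0.5959, -0.2458,  0.2423]), 'rotation': array([-0.1285,  0.0829, -0.5369,  0.8297])}
yaw 0.42176807507286085 err tool [-0.0019 -0.0008  0.0555]
[315.4366 282.4271]
[205 202]
```

View pics/c6.png

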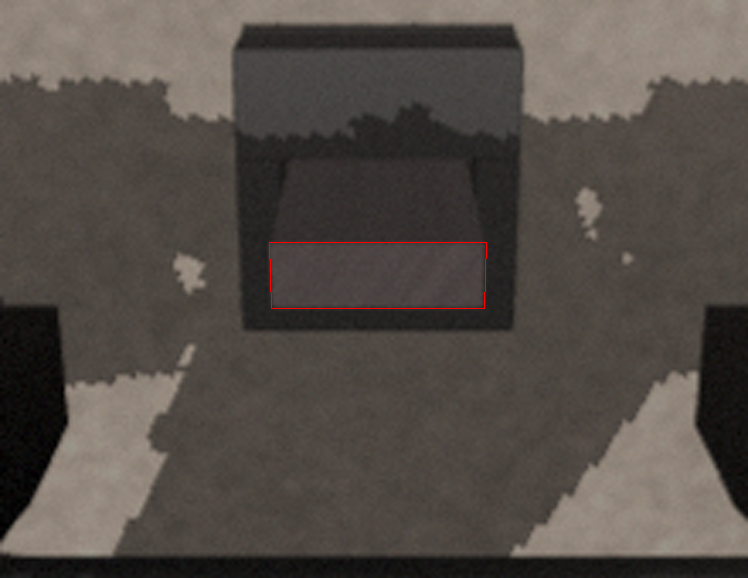

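The spacer's top matches its predicted outline (red) exactly. Down, grip, lift. My ten views are used up, so I'll verify with numbers from here.

Request:
play_rows(translation=[[-0.002, -0.001, 0.02], [0, 0, 0.02], [0, 0, 0.015], [0, 0, 0], [0, 0, 0], [0, 0, 0], [0, 0, 0], [0, 0, 0], [0, 0, 0], [0, 0, 0], [0, 0, 0]], delta_rot=[[0, 0, 0], [0, 0, 0], [0, 0, 0], [0, 0, 0], [0, 0, 0], [0, 0, 0], [0, 0, 0], [0, 0, 0], [0, 0, 0], [0, 0, 0], [0, 0, 0]], grip=[1, 1, 1, 1, -1, -1, -1, -1, -1, -1, -1], squeeze=25)

```text
clock: 15.78
tool_pos: [0.5215, -0.2778, 0.1038]
eef_rot: [0.978, 0.209, 0.0, 0.0]
contact_force: [-0.2, -0.4, 0.2]
opening: 0.404
finger_force: 25.0
```

Request:
play_rows(translation=[[0, 0, -0.01], [0, 0, -0.02], [0, 0, -0.03], [0, 0, -0.04], [0, 0, 0], [0, 0, 0]], delta_rot=[[0, 0, 0], [0, 0, 0], [0, 0, 0], [0, 0, 0], [0, 0, 0], [0, 0, 0]], grip=[-1, -1, -1, -1, -1, -1])

```text
clock: 16.52
tool_pos: [0.5209, -0.2775, 0.2035]
eef_rot: [0.978, 0.209, -0.0, -0.0]
contact_force: [0.7, -0.5, -1.4]
opening: 0.408
finger_force: 25.0
```

```bash
python3 look.py w7 spacer
python3 - <<'E'
from fit import *
s,k,im,sil=pickle.load(open('w7.pkl','rb')); M=R.from_quat(s['eef_rot']).as_matrix()
print('yaw',np.arctan2(M[1,0],M[0,0]))
# expected top face outline in image if held as planned (top 21mm behind tips => 43 ahead of TCP)
L=np.array([[x,y,.043] for x,y in((.006,-.018),(.006,.018),(-.006,.018),(-.006,-.018))]); print(px('',s['tool_pos']+L@M.T,k))
for d in sil['spacer']: 
    m=d['pixels']; v,u=np.where(m); print(d['confidence'],m.sum(),u.min(),u.max(),v.min(),v.max())
for d in r.look_for('scene','spacer') if r.snapshot('scene') is not None else []: print(d)
E
```

```text
spacer [([0.5222, -0.2736, 0.1538], 0.78, [310.0, 319.0])]
16.525 [ 0.5209 -0.2775  0.2035] [ 0.9778  0.2094 -0.0004 -0.0002] [ 0.6735 -0.5337 -1.3532] 0.4079522125098666
{'intrinsics': array([[346.5933,   0.    , 316.833 ],
       [  0.    , 346.5933, 243.969 ],
       [  0.    ,   0.    ,   1.    ]]), 'eye': array([ 0.5927, -0.2454,  0.2862]), 'rotation': array([-0.1287,  0.0839, -0.5367,  0.8296])}
yaw 0.4218436863876305
[[272.7841 319.9949]
 [360.7907 320.0417]
 [359.6826 345.3982]
 [273.8766 345.3501]]
0.65 5766 273 360 271 344
0.45 4737 0 41 0 135
{'point': [0.5216, -0.2733, 0.1441], 'confidence': 0.94}
```

The spacer is held as predicted (silhouette u 273–360, v to 344, against 273–361 and 345). Carry it over the gap.

Request:
play_rows(translation=[[0, 0, 0], [0, 0, 0], [0.005, -0.045, 0], [0.005, -0.045, 0], [0.005, -0.045, 0], [0.005, -0.045, 0], [0.005, -0.045, 0], [0.005, -0.045, 0], [0.005, -0.045, 0], [0.003, -0.045, 0], [0, 0, 0], [0, 0, 0]], delta_rot=[[0, 0, 9.8], [0, 0, 9.8], [0, 0, 0], [0, 0, 0], [0, 0, 0], [0, 0, 0], [0, 0, 0], [0, 0, 0], [0, 0, 0], [0, 0, 0], [0, 0, 0], [0, 0, 0]], grip=[-1, -1, -1, -1, -1, -1, -1, -1, -1, -1, -1, -1])

```text
clock: 18.27
tool_pos: [0.5304, 0.0836, 0.2033]
eef_rot: [0.999, 0.04, -0.0, 0.001]
contact_force: [0.3, -0.4, -1.4]
opening: 0.405
finger_force: 25.0
```

```bash
cat > where.py <<'E'
from fit import *
import sys
s=r.get_state(); M=R.from_quat(s['eef_rot']).as_matrix()
t=np.array(eval(sys.argv[1])); print(s['clock'],'yaw',np.arctan2(M[1,0],M[0,0]),'tilt',M[:2,2],'go tool mm',(t-s['tool_pos'])@M*1e3,'F',s['contact_force'],s['opening'])
E
python3 where.py .5303,.0835,.110; python3 look.py w8 module spacer fixture
python3 - <<'E'
from fit import *
# refine fixture/module relative to w8 via lid edges: gradient search of outlines
s,k,im,sil=pickle.load(open('w8.pkl','rb'))
G=cv2.GaussianBlur(cv2.cvtColor(im,cv2.COLOR_BGR2GRAY).astype(float),(0,0),1)
gm=np.hypot(cv2.Sobel(G,cv2.CV_64F,1,0),cv2.Sobel(G,cv2.CV_64F,0,1))
print(px('',tf([.5707,.0566,.0793],box(-.08,.08,-.09,.09,.012)+box(.05,.066,-.05,.05,.033)+box(-.03,.05,-.06,.06,.038)+box(-.065,-.045,.001,.059,.033)),k).round())
for d in sil['spacer'][:1]+sil['module'][:1]:
    m=d['pixels']; v,u=np.where(m); print(d['confidence'],m.sum(),u.min(),u.max(),v.min(),v.max())
E
```

```text
18.275 yaw 0.07965962186048611 tilt [-0.0008 -0.0011] go tool mm [-0.0507 -0.0438 93.3288] F [ 0.3141 -0.3921 -1.4066] 0.40526525592046697
module [([0.5852, 0.0614, 0.0359], 0.85, [354.0, 172.0])]
spacer [([0.533, 0.082, 0.1549], 0.81, [321.0, 321.0]), ([0.6183, 0.0732, 0.0126], 0.31, [340.0, 122.0])]
fixture [([0.619, 0.0723, 0.0133], 0.94, [341.0, 121.0]), ([0.2997, 0.3071, 0.0151], 0.87, [75.0, 439.0]), ([0.3623, -0.191, 0.0082], 0.61, [577.0, 415.0])]
18.275 [0.5304 0.0836 0.2033] [ 0.9992  0.0398 -0.0004  0.0006] [ 0.3141 -0.3921 -1.4066] 0.40526525592046697
{'intrinsics': array([[346.5933,   0.    , 316.833 ],
       [  0.    , 346.5933, 243.969 ],
       [  0.    ,   0.    ,   1.    ]]), 'eye': array([0.6089, 0.0898, 0.2859]), 'rotation': array([-0.1131,  0.1043, -0.6702,  0.726 ])}
[[233.  76.]
 [484.  76.]
 [456. 281.]
 [247. 281.]
 [287.  94.]
 [436.  94.]
 [433. 119.]
 [288. 119.]
 [272. 119.]
 [451. 119.]
 [438. 233.]
 [276. 233.]
 [279. 250.]
 [354. 250.]
 [354. 274.]
 [280. 274.]]
0.79 5792 273 360 272 344
0.66 19412 272 450 118 234
```

Module and spacer sit where predicted to within a pixel. Lower into the gap.

Request:
play_rows(translation=[[0, 0, 0.03], [0, 0, 0.025], [0, 0, 0.008], [0, 0, 0.004], [0, 0, 0.003], [0, 0, 0.003], [0, 0, 0]], delta_rot=[[0, 0, 0], [0, 0, 0], [0, 0, 0], [0, 0, 0], [0, 0, 0], [0, 0, 0], [0, 0, 0]], grip=[-1, -1, -1, -1, -1, -1, -1])

```text
clock: 19.5
tool_pos: [0.5307, 0.0842, 0.1309]
eef_rot: [0.999, 0.04, 0.0, 0.0]
contact_force: [0.5, 0.3, -0.9]
opening: 0.407
finger_force: 25.0
```

```bash
python3 where.py .5303,.0835,.110
```

```text
19.5 yaw 0.0798547961634342 tilt [0.0004 0.    ] go tool mm [-0.5115  0.701  20.9025] F [ 0.5081  0.2625 -0.8756] 0.4073395075077693
```

Request:
play_rows(translation=[[0, 0, 0.004], [0, 0, 0.004], [0, 0, 0.004], [0, 0, 0.004], [0, 0, 0]], delta_rot=[[0, 0, 0], [0, 0, 0], [0, 0, 0], [0, 0, 0], [0, 0, 0]], grip=[-1, -1, -1, -1, -1])

```text
clock: 20.12
tool_pos: [0.5304, 0.0842, 0.1143]
eef_rot: [0.999, 0.04, -0.0, 0.0]
contact_force: [-0.4, 0.6, -1.3]
opening: 0.401
finger_force: 25.0
```

Request:
play_rows(translation=[[0, 0, 0.002], [0, 0, 0.001], [0, 0, 0]], delta_rot=[[0, 0, 0], [0, 0, 0], [0, 0, 0]], grip=[-1, -1, -1])

```text
clock: 20.5
tool_pos: [0.5306, 0.0842, 0.1117]
eef_rot: [0.999, 0.04, 0.0, 0.0]
contact_force: [-0.6, -0.1, -1.4]
opening: 0.406
finger_force: 25.0
```

Request:
play_rows(translation=[[0, 0, 0.002], [0, 0, 0]], delta_rot=[[0, 0, 0], [0, 0, 0]], grip=[-1, -1])

```text
clock: 20.75
tool_pos: [0.5308, 0.0842, 0.1098]
eef_rot: [0.999, 0.04, 0.0, 0.0]
contact_force: [-0.5, 0.2, -0.2]
opening: 0.406
finger_force: 25.0
```

```bash
python3 where.py .5303,.0835,.110
```

```text
20.75 yaw 0.07972962174159003 tilt [ 0.0004 -0.    ] go tool mm [-0.5205  0.6448 -0.2299] F [-0.4716  0.2324 -0.2077] 0.4058158312524037
```

Request:
play_rows(translation=[[0, 0, 0.001], [0, 0, 0]], delta_rot=[[0, 0, 0], [0, 0, 0]], grip=[-1, -1])

```text
clock: 21.0
tool_pos: [0.5309, 0.0842, 0.1096]
eef_rot: [0.999, 0.04, 0.0, -0.0]
contact_force: [-1.2, -0.4, 8.9]
opening: 0.405
finger_force: 25.0
```

Request:
play_rows(translation=[[0, 0, 0.001], [0, 0, 0]], delta_rot=[[0, 0, 0], [0, 0, 0]], grip=[-1, -1])

```text
clock: 21.25
tool_pos: [0.531, 0.0842, 0.1095]
eef_rot: [0.999, 0.04, 0.001, -0.0]
contact_force: [-3.7, -0.1, 17.2]
opening: 0.407
finger_force: 25.0
```

Seated on the base at TCP z 0.1096, exactly the expected height. Relax, release, rise.

Request:
play_rows(translation=[[0, 0, -0.002], [0, 0, 0], [0, 0, 0], [0, 0, 0], [0, 0, 0], [0, 0, 0], [0, 0, -0.02], [0, 0, -0.04], [0, 0, -0.04], [0, 0, 0], [0, 0, 0]], delta_rot=[[0, 0, 0], [0, 0, 0], [0, 0, 0], [0, 0, 0], [0, 0, 0], [0, 0, 0], [0, 0, 0], [0, 0, 0], [0, 0, 0], [0, 0, 0], [0, 0, 0]], grip=[-1, -1, 1, 1, 1, 1, 1, 1, 1, 1, 1])

```text
clock: 22.62
tool_pos: [0.5303, 0.0842, 0.2094]
eef_rot: [0.999, 0.04, -0.0, 0.0]
contact_force: [-0.5, 0.4, 0.3]
opening: 1.001
finger_force: 0.0
```

```bash
python3 look.py w9 module spacer
python3 - <<'E'
from fit import *
s,k,im,sil=pickle.load(open('w9.pkl','rb')); p=[.5707,.0566,.0793]
print('lid',px('',tf(p,box(-.03,.05,-.06,.06,.038)),k).round(1).tolist()); print('spacer top',px('',tf(p,box(-.0435,-.0315,.012,.048,.067)),k).round(1).tolist())
for t in sil:
  for d in sil[t][:2]:
    v,u=np.where(d['pixels']); print(t,d['confidence'],len(u),u.min(),u.max(),v.min(),v.max())
r.snapshot('scene'); 
for d in r.look_for('scene','spacer'): print(d)
E
python3 where.py .5808,.0574,.108
```

```text
module [([0.5878, 0.0612, 0.0369], 0.59, [355.0, 167.0])]
spacer [([0.537, 0.0849, 0.0669], 0.89, [317.0, 244.0])]
22.625 [0.5303 0.0842 0.2094] [ 0.9992  0.0399 -0.0003  0.    ] [-0.468   0.3993  0.3243] 1.0011949406075553
{'intrinsics': array([[346.5933,   0.    , 316.833 ],
       [  0.    , 346.5933, 243.969 ],
       [  0.    ,   0.    ,   1.    ]]), 'eye': array([0.6087, 0.0903, 0.292 ]), 'rotation': array([-0.1127,  0.1046, -0.6701,  0.7262])}
lid [[274.5, 119.0], [448.5, 119.2], [436.3, 231.0], [278.4, 230.8]]
spacer top [[291.5, 244.4], [344.3, 244.4], [343.9, 260.9], [291.9, 260.9]]
module 0.77 18447 276 447 119 231
module 0.38 21060 238 480 76 278
spacer 0.95 1552 291 343 230 261
{'point': [0.5882, 0.0447, 0.0376], 'confidence': 0.55}
{'point': [0.5326, 0.0838, 0.0591], 'confidence': 0.51}
22.975 yaw 0.07984845902989732 tilt [-0.0012 -0.0003] go tool mm [ 48.2722  30.6682 101.0072] F [-0.1229  0.0867  0.3376] 1.0001389797420033
```

The spacer's top lies at its predicted pixels (291–343, to row 261) and its height is 0.067, so it is fully down. The module has not moved. Now grip the shell again.

Request:
play_rows(translation=[[0.024, 0.0155, 0], [0.024, 0.0155, 0], [0, 0, 0.04], [0, 0, 0.04], [0, 0, 0.02], [0, 0, 0], [0, 0, 0], [0, 0, 0], [0, 0, 0], [0, 0, 0], [0, 0, 0], [0, 0, 0], [0, 0, 0]], delta_rot=[[0, 0, 0], [0, 0, 0], [0, 0, 0], [0, 0, 0], [0, 0, 0], [0, 0, 0], [0, 0, 0], [0, 0, 0], [0, 0, 0], [0, 0, 0], [0, 0, 0], [0, 0, 0], [0, 0, 0]], grip=[1, 1, 1, 1, 1, 1, 1, -1, -1, -1, -1, -1, -1], squeeze=40)

```text
clock: 24.6
tool_pos: [0.581, 0.057, 0.1099]
eef_rot: [0.999, 0.04, 0.0, 0.0]
contact_force: [0.3, -0.3, 2.9]
opening: 0.562
finger_force: 40.0
```

Request:
play_rows(translation=[[0.001, -0.001, 0], [0.001, -0.001, 0], [0, 0, 0]], delta_rot=[[0, 0, 0], [0, 0, 0], [0, 0, 0]], grip=[-1, -1, -1])

```text
clock: 24.98
tool_pos: [0.5815, 0.0573, 0.1095]
eef_rot: [0.999, 0.039, -0.002, 0.001]
contact_force: [-2.8, -4.9, 4.6]
opening: 0.566
finger_force: 40.0
```

```bash
python3 where.py .5808,.0574,.103
```

```text
24.975 yaw 0.07853250569634912 tilt [-0.0033 -0.0028] go tool mm [-0.6414 -0.1611  6.4978] F [-2.824  -4.9237  4.6028] 0.5655128183386634
```

Request:
play_rows(translation=[[0.001, 0, 0.001], [0, 0, 0.001], [0, 0, 0.001], [0, 0, 0]], delta_rot=[[0, 0, 0], [0, 0, 0], [0, 0, 0], [0, 0, 0]], grip=[-1, -1, -1, -1])

```text
clock: 25.48
tool_pos: [0.5817, 0.0574, 0.1065]
eef_rot: [0.999, 0.039, -0.003, 0.001]
contact_force: [-4.8, -4.6, 6.2]
opening: 0.566
finger_force: 40.0
```

Request:
play_rows(translation=[[0, 0, 0.001], [0, 0, 0.001], [0, 0, 0]], delta_rot=[[0, 0, 0], [0, 0, 0], [0, 0, 0]], grip=[-1, -1, -1])

```text
clock: 25.85
tool_pos: [0.5817, 0.0573, 0.1048]
eef_rot: [0.999, 0.039, -0.003, 0.001]
contact_force: [-5.4, -4.7, 8.8]
opening: 0.561
finger_force: 40.0
```

Request:
play_rows(translation=[[0, 0, 0.001], [0, 0, 0]], delta_rot=[[0, 0, 0], [0, 0, 0]], grip=[-1, -1])

```text
clock: 26.1
tool_pos: [0.5817, 0.0574, 0.1048]
eef_rot: [0.999, 0.039, -0.002, 0.001]
contact_force: [-8.8, -4.7, 16.1]
opening: 0.564
finger_force: 40.0
```

```bash
python3 where.py .5808,.0574,.103
```

```text
26.1 yaw 0.07815392252907019 tilt [-0.0046 -0.0027] go tool mm [-0.8833 -0.1154  1.8183] F [-8.841  -4.7063 16.1345] 0.5639700895616032
```

Request:
play_rows(translation=[[0, 0, 0.001], [0, 0, 0], [0, 0, 0], [0, 0, 0]], delta_rot=[[0, 0, 0], [0, 0, 0], [0, 0, 0], [0, 0, 0]], grip=[-1, -1, -1, -1])

```text
clock: 26.6
tool_pos: [0.5817, 0.0574, 0.1047]
eef_rot: [0.999, 0.039, -0.002, 0.001]
contact_force: [-9.6, -4.3, 23.9]
opening: 0.563
finger_force: 40.0
```

```bash
python3 where.py .5808,.0574,.103; python3 look.py w10 module spacer
python3 - <<'E'
from fit import *
s,k,im,sil=pickle.load(open('w10.pkl','rb')); p=[.5707,.0566,.0793]
for z in(.033,.038): print('lid front',z,px('',tf(p,[[.05,.06,z],[.05,-.06,z]]),k).round(1).tolist())
print('stop front/top',px('',tf(p,box(.05,.066,-.05,.05,.033)),k).round(1).tolist())
for t in sil:
  for d in sil[t][:2]:
    v,u=np.where(d['pixels']); print(t,round(d['confidence'],2),len(u),u.min(),u.max(),v.min(),v.max())
r.snapshot('scene'); r.snapshot('top')
for c in('scene','top'): print(c,[(np.round(d['point'],3).tolist(),round(d['confidence'],2)) for d in r.look_for(c,'spacer')])
E
```

```text
26.6 yaw 0.07808725391511166 tilt [-0.0044 -0.0027] go tool mm [-0.8529 -0.0982  1.7435] F [-9.5918 -4.3429 23.9261] 0.5628714681384803
module [([0.597, 0.0556, 0.0291], 0.75, [322.0, 269.0]), ([0.5156, 0.0572, 0.0324], 0.68, [307.0, 407.0])]
spacer [([0.5369, 0.0829, 0.0634], 0.75, [252.0, 418.0])]
26.6 [0.5817 0.0574 0.1047] [ 0.9992  0.039  -0.0023  0.0012] [-9.5918 -4.3429 23.9261] 0.5628714681384803
{'intrinsics': array([[346.5933,   0.    , 316.833 ],
       [  0.    , 346.5933, 243.969 ],
       [  0.    ,   0.    ,   1.    ]]), 'eye': array([0.6604, 0.0635, 0.1871]), 'rotation': array([-0.1148,  0.1052, -0.6707,  0.7252])}
lid front 0.033 [[185.1, 223.8], [446.8, 223.5]]
lid front 0.038 [[181.0, 226.7], [450.9, 226.3]]
stop front/top [[203.4, 188.9], [428.5, 188.6], [425.0, 223.5], [206.9, 223.8]]
module 0.97 27728 188 445 215 364
spacer 0.77 2896 213 291 401 442
scene []
top []
```

The module is fully down: 5 mm of travel, then a hard stop, and the lid's width in the image matches z = 33 mm. It is still pushed against both stops, and the spacer is in place.

```bash
python3 -c "
from plant import r
print(r.finish_job())"
```

```text
the job is handed in; nothing more can be done
None
```

The job is handed in at about 27 s of the 67 s allowed: the module is against both stops and held fully pressed down with about 24 N, and the spacer stands released, fully down in the gap at the thin block. No result came back from the hand-in.

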